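# Drift the engraving carriage into line

### The job

The top plate of the engraver's sliding work-holder has crept, so its hole no longer sits over the hole in the base beneath. Take the tapered drift from the tool stand, start its tip down through both holes and push it down until its collar is fully home on the plate, so that the drift itself draws the plate into line. Leave the drift standing there.

Things in the scene. Friction and masses are not known exactly. Their poses are not given: they have to be found in the camera images.
- drift_mid (a point): Middle of the tapered drift, a loose round bright steel tool 130 mm long, 0.36 kg, hung tip down. z: tip to handle. Relative to this point: tip (8 mm wide) 65 mm below; widens evenly to 30 mm at 15 mm below, then 30 mm wide up to the collar; collar 44 mm wide, from 5 to 11 mm above; plain round handle 24 mm wide, from 11 to 65 mm above, to be grasped 40 mm above.
- stand: Open wooden tool stand, origin under its centre: board 80 x 250 mm (x, y), top 95 mm up, on end legs; three 35 mm holes at y = -75, 0, 75 mm. The drift hangs by its collar in any one; lift it 75 mm to clear its hole, 150 mm to pass over the others (tops 165 mm up). The other two tools have blunt ends too thick for the offset holes: one has a square handle, one a thin neck with a ball.
- carriage_hole (a point): Centre of the 34 mm through hole in the work-holder's bright steel top plate (190 x 90 x 10 mm), at its top face, 80 mm above the bench. z up; the plate slides along x only, stiffly (about 5 N), and stays put; seating the drift takes up to about 20 N. It starts 8 to 12 mm to +x of the base hole. A clamp with a brass blank stands on the plate 85 mm to +x, 30 mm tall.
- base_hole (a point): Centre of the 34 mm through hole in the work-holder's fixed cream-painted base, at the base plate's top face, 69 mm above the bench, 1 mm under the sliding plate. Same axes as the carriage hole. The base plate is 16 mm thick with open space down to the bench: the tip of a fully home drift is 10 mm above the bench.
Mind the look-alikes: they are no part of the job. What is shaped like the part that bears drift_mid but green is not meant.

How it is judged:
By the outcome, as a careful person would: the job done as asked, in the order asked, and still so for the second after the job is handed in, with the robot touching nothing.
It also fails if it takes over 45 s, if anything falls off the work surface, if the arm or the gripper's body presses on something with over 40 N, if the wrist force passes 120 N, or if a joint passes its speed limit or range.

### The arm

A 6-joint arm with a two-finger parallel gripper is mounted at the origin on the work surface. World frame = base frame: x ahead of the robot, y to its left, z up, the work surface at z = 0. Lengths are in m, angles in rad, forces in N, time in s.
With the tool pointing down it reaches from about 0.375 to 0.9 m from the base axis. Payload 3.1 kg.
Tool frame: the origin (TCP) lies on the centre line of the jaws, within the pads' length; the fingertips stand 8 mm ahead of it and the grasp point (between the pads) lies 11 mm behind it; z points along the fingers, y is the line along which they close (so a half turn about z gives the same grasp; the last joint's range is limited). The gripper opens to 87 mm and grips with 3 to 60 N. Pads are 19 mm wide; open, the fingers measure 117 mm over their backs; the gripper's body (75 mm by 190 mm) begins 51 mm behind the grasp point.
Start: joints at [1.026, 0.527, 1.433, -0, 1.181, -0.178], TCP at [0.224, 0.583, 0.231] pointing down, gripper open.
Joint ranges: [-3.08, 3.08], [-0.75, 2.2], [0.22, 2.44], [-1.43, 4.57], [0, 2.65], [-2.85, 2.85]. Speed limits (rad/s): [2.79, 2.79, 3.14, 3.14, 3.14, 3.14].

### API

Orientations are given as a unit quaternion [x, y, z, w].
In Python, from rig import robot gives the robot as it stands. The module is installed in compiled form; this text tells all that it offers.
- The arm moves only by the tool send_rows, never from a script. Its argument "increments" is one flat list of numbers, 7 for each row, row after row: the turn, a rotation vector about the world's x, y, z in rad, then the shift along the world's x, y, z in cm, then the opening, from 0 (shut) to 1 (fully open). A call has 1 to 20 rows; each row shifts and turns the commanded pose from where the row before left it; what a row does not reach is not made up. A row lasts 1/12 s, in which the tool goes at most 41.7 mm and 7.16 degrees, less where a joint would pass 70% of its speed; a pose out of reach is approached as far as the arm can. A call is refused whole if a number of a shift passes 4.17 or a number of a turn 0.125, either way. A call with a gripper value outside its range is refused whole. The fingers move at their own pace and stop on an object; "newtons" is the grip in N (left out, the last holds). Time passes only in rows, so rows that do not move let the fingers close. It gives the time, the measured TCP pose, the force, the opening and the grip force at its end, in the units of the state.
- robot.get_obs(): the state, without advancing time (a new reading comes with each control period).
- robot.camera(name): name is "side" or "top"; returns a dict with "image" (400x640x3 uint8, red, green, blue), "range_z" (400x640 float32, m along the optical axis (not along the pixel's ray), 0 where there is no reading), "fx", "fy", "cx", "cy" (pixels), "dist_coeffs" ([k1, k2, p1, p2, k3] as OpenCV has them; the pictures are not rectified), "R" (3x3) and "t" (3): a world point X has camera coordinates R X + t. Camera axes: x right, y down, z forward; pixel columns grow to the right and rows downward; lengths in m; the calibration is good to about 2 mm. A picture is of the moment at which its call begins.
- robot.hand_in(): hands the job in; it is judged then, once.
The state is a dict: "time": time; "q": joint angles; "joint_velocities": joint speeds; "joint_torque": joint torques, N m; "position": TCP position; "tool_rot": TCP orientation; "ft_force": force on the tool from outside, world axes, zero at the start; "moment": the same for the moment, N m; "grip_width": finger opening in m; "grip_force": force on a finger pad.
Only numpy, scipy, OpenCV 4.12 (cv2) and the standard library are available. Lean on these libraries where they do the work, as an engineer would, in place of code of your own. Each camera call takes 0.05 s, during which the arm holds its last target. There are 200 camera calls.

## Working session

There is one attempt and no reset: what is moved stays moved. The work goes in short steps, Python scripts to look and compute and a tool call to move; the robot and the scene stay as the last step left them, time stands still between calls to the robot, and variables do not carry over. Pictures are saved under pics/ and viewed, at most 10 in all, crops included, and the job is handed in when it is done.

Besides the shell and the picture viewer there is one more tool, called in YAML: its name, and indented under it one key for each argument. send_rows: Moves the arm, as the interface text tells. Its arguments: {"type":"object","properties":{"increments":{"type":"array"},"newtons":{"type":"number"}},"required":["increments"]}

```bash
mkdir -p pics; cat > h.py <<'E'
import numpy as np, cv2, pickle
from rig import robot
def grab(n):
    c=robot.camera(n); pickle.dump(c,open(n+'.pkl','wb')); return c
def load(n): return pickle.load(open(n+'.pkl','rb'))
def K(c): return np.array([[c['fx'],0,c['cx']],[0,c['fy'],c['cy']],[0,0,1.]])
def onz(c,uv,z):
    p=cv2.undistortPoints(np.array(uv,float).reshape(-1,1,2),K(c),np.array(c['dist_coeffs'],float)).reshape(-1,2)
    d=np.c_[p,np.ones(len(p))]@c['R']; o=-c['R'].T@c['t']
    return o+d*((z-o[2])/d[:,2])[:,None]
def cloud(c):
    h,w=c['range_z'].shape; uv=np.indices((h,w))[::-1].reshape(2,-1).T.astype(float)
    p=cv2.undistortPoints(uv.reshape(-1,1,2),K(c),np.array(c['dist_coeffs'],float)).reshape(-1,2)
    z=c['range_z'].reshape(-1,1); X=(np.c_[p,np.ones(len(p))]*z-c['t'])@c['R']; X[z[:,0]==0]=np.nan
    return X.reshape(h,w,3)
def px(c,X): return cv2.projectPoints(np.array(X,float).reshape(-1,1,3),cv2.Rodrigues(c['R'])[0],c['t'],K(c),np.array(c['dist_coeffs'],float))[0].reshape(-1,2)
E
python3 - <<'E'
from h import *
for n in('side','top'):
    c=grab(n); cv2.imwrite(f'pics/{n}0.png',c['image'][...,::-1]); print(n,-c['R'].T@c['t'],c['fx'])
o=robot.get_obs(); print(o)
E
```

```text
side [ 0.48339253 -0.48768309  0.52130789] 370.25043825993873
top [0.41560315 0.03983625 0.88965915] 418.875523667955
{'time': 0.1, 'q': array([ 1.02549140e+00,  5.28369442e-01,  1.43377380e+00, -2.54114651e-05,
        1.18139852e+00, -1.78529293e-01]), 'joint_velocities': array([-1.23913361e-04, -2.97119332e-03, -1.16100052e-03,  1.03932927e-03,
       -8.75955476e-05, -1.37004949e-03]), 'joint_torque': array([-1.64616029e-05, -4.40983629e+01, -1.77149016e+01,  6.34777662e-02,
        5.32629818e-02, -6.67643963e-05]), 'position': array([0.22378614, 0.58287181, 0.2296719 ]), 'tool_rot': array([ 1.82356781e-01,  9.83231943e-01, -9.15578985e-04, -3.34068211e-04]), 'ft_force': array([-0.88893895, -0.36453291, -0.22965395]), 'moment': array([-0.04773224,  0.02561094,  0.01559379]), 'grip_force': 0.0, 'grip_width': 0.08698242562746071}
```

View pics/side0.png

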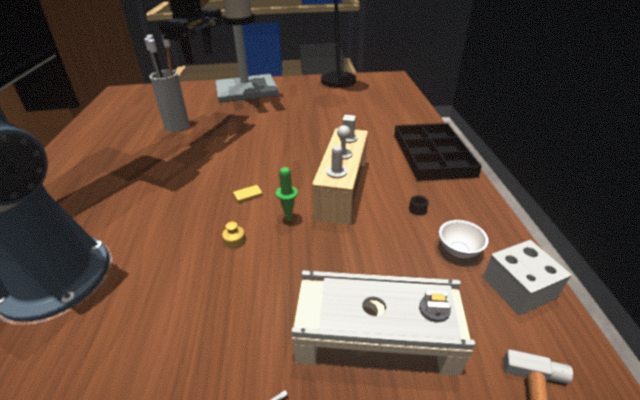

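View pics/top0.png

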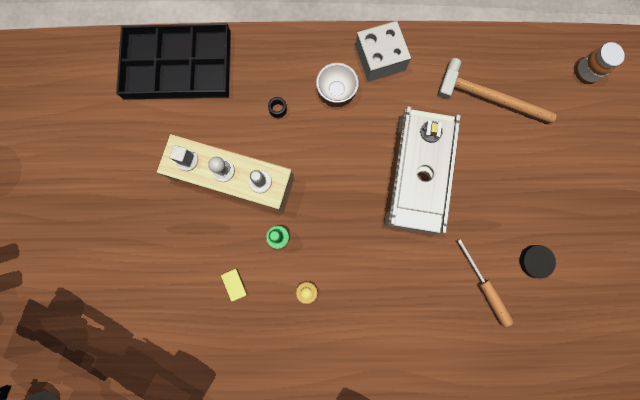

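Side view: stand with three tools, the round-handled one nearest at (337,165); green look-alike at (287,195); work-holder hole at (374,306), clamp at (436,302).
Top view: stand (225,172), plate hole (425,173), clamp (432,130).

Candidates for the drift (top view pixels): square handle (182,156), ball neck (219,168), round handle (259,178), green look-alike (278,237). I choose the round bright steel one at (259,178) and check it in a close crop.

```bash
python3 - <<'E'
from h import *
t,s=load('top'),load('side')
def crop(c,u,v,w,h): return cv2.resize(c['image'][v:v+h,u:u+w,::-1],(400,300),interpolation=cv2.INTER_CUBIC)
cv2.imwrite('pics/crop0.png',np.vstack([np.hstack([crop(t,220,145,80,60),crop(t,385,105,80,60*1)]),np.hstack([crop(s,295,130,80,60),crop(s,335,275,80,60)])]))
# board: colour mask -> rectangle at z=.095
for c,n in((t,'t'),):
    X=cloud(c)
    m=(abs(X[...,2]-.095)<.008)&(X[...,1]>0)
    m=m.astype(np.uint8); n_,l,st,ce=cv2.connectedComponentsWithStats(m); 
    for i in np.argsort(-st[1:,4])[:3]+1:
        P=X[l==i]; print('board',st[i],cv2.minAreaRect(P[:,:2].astype(np.float32)*1000),np.median(P[:,2]))
    m=((abs(X[...,2]-.08)<.008)&(X[...,1]<0)).astype(np.uint8); n_,l,st,ce=cv2.connectedComponentsWithStats(m)
    for i in np.argsort(-st[1:,4])[:2]+1:
        P=X[l==i]; print('plate',st[i],cv2.minAreaRect(P[:,:2].astype(np.float32)*1000),np.median(P[:,2]))
    P=X[150:195,240:285].reshape(-1,3); P=P[P[:,2]>.155]; print('handle',len(P),P.min(0),P.max(0),P.mean(0),cv2.minEnclosingCircle(P[:,:2].astype(np.float32)*1000))
E
```

```text
board [ 157  134  135   76 4473] ((583.000732421875, 225.788818359375), (252.0602264404297, 81.39663696289062), 72.52728271484375) 0.0948135914336136
board [281 233   2   4   4] ((458.4093322753906, 111.53346252441406), (5.879566669464111, 0.5930414199829102), 17.687589645385742) 0.09882533936980817
board [281 238   2   4   4] ((449.0672302246094, 112.18333435058594), (0.22149860858917236, 5.937661647796631), 60.541282653808594) 0.09578656796897508
plate [ 391  106   70  127 4907] ((587.5210571289062, -170.95086669921875), (110.12664794921875, 241.23483276367188), 79.89266967773438) 0.0798273644716428
plate [596  46  22  22 119] ((820.5816040039062, -565.8368530273438), (51.69197082519531, 25.10586929321289), 34.51661682128906) 0.08137954808351379
handle 28 [0.55249867 0.14712675 0.15506711] [0.56710585 0.16149312 0.1569298 ] [0.56027526 0.15430628 0.15595779] ((559.4957885742188, 154.02716064453125), 7.860415935516357)
```

View pics/crop0.png

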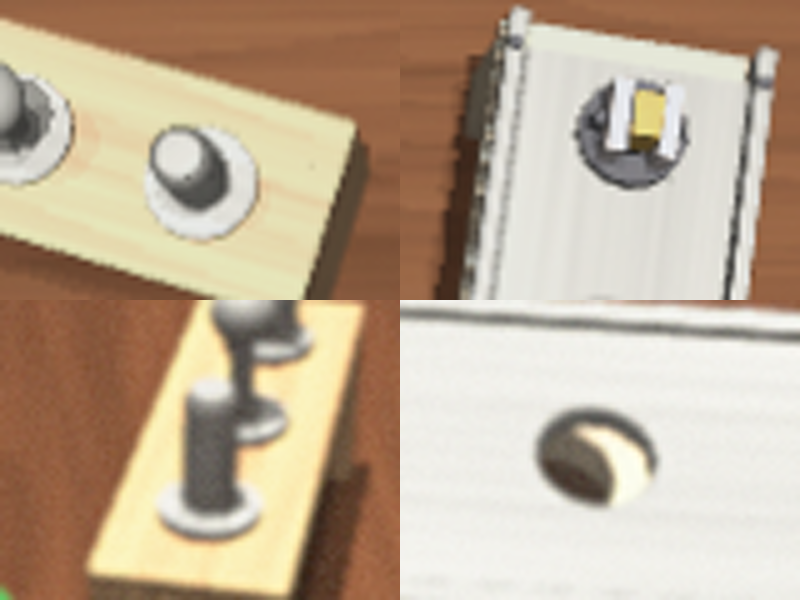

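Crop: the tool at top (259,178) has a plain round handle and collar, bright steel, so it is the drift. In the side view the plate hole shows cream base on its +x side, as described. Next I measure the holes and check the start surroundings.

```bash
python3 - <<'E'
from h import *
t,s=load('top'),load('side')
print('tcp px',px(s,robot.get_obs()['position']), 'bench pts cup,microscope',onz(s,[[172,125],[247,92]],0).round(3).tolist())
X=cloud(s); print(X[85,250],X[110,172])
for c,n,(u,v) in((t,'t',(425,173)),(s,'s',(374,306))):
    im=c['image'].astype(int); r=16
    w=im[v-r:v+r,u-r:u+r]; 
    plate=np.median(w.reshape(-1,3),0); d=np.abs(w-plate).max(2); 
    cream=(w[...,0]-w[...,2]); print(n,plate)
    m=((d>35)|(cream-(plate[0]-plate[2])>12)).astype(np.uint8)
    m=cv2.morphologyEx(m,cv2.MORPH_CLOSE,np.ones((3,3)))
    n_,l,st,ce=cv2.connectedComponentsWithStats(m); i=l[r-2:r+3,r-2:r+3].max() 
    k=max(range(1,n_),key=lambda j:st[j,4]); m=(l==k).astype(np.uint8)
    cn=max(cv2.findContours(m,0,1)[0],key=len).reshape(-1,2)+[u-r,v-r]
    P=onz(c,cn,.08); print('hole',cv2.fitEllipse(P[:,:2].astype(np.float32)*1000),len(cn))
    dark=((w.max(2)<130)&(m>0))
    print('dark rows',dark.sum(),'all',m.sum())
    # light part (base top) inside
    lt=(m>0)&~dark; ys,xs=np.nonzero(lt); print('light centroid',onz(c,[[xs.mean()+u-r,ys.mean()+v-r]],.069))
    vis=cv2.resize(np.where(m[...,None]>0,w,w//3).astype(np.uint8)[...,::-1],(400,400),interpolation=0); cv2.imwrite(f'pics/m{n}.png',vis)
a,b=cv2.imread('pics/mt.png'),cv2.imread('pics/ms.png'); cv2.imwrite('pics/mask.png',np.hstack([a,b]))
X=cloud(t); pl=X[150:200,400:450]; print('z max around plate',np.nanmax(X[100:235,385:465,2]))
# base corners: outline of everything above 60mm (rails) both views
m=((X[...,2]>.05)&(X[...,2]<.1)&(X[...,1]<-.05)&(X[...,1]>-.3)&(X[...,0]<.75)&(X[...,0]>.42)).astype(np.uint8)
n_,l,st,ce=cv2.connectedComponentsWithStats(m); k=1+np.argmax(st[1:,4]); print(cv2.minAreaRect(X[l==k][:,:2].astype(np.float32)*1000))
E
```

```text
tcp px [[198.58653292  54.4374587 ]] bench pts cup,microscope [[0.082, 0.628, 0.0], [0.305, 0.88, 0.0]]
[0.31849189 0.89081983 0.02256713] [0.11117091 0.58187016 0.07086251]
t [226. 225. 218.]
hole ((576.84912109375, -169.77828979492188), (30.406326293945312, 32.966644287109375), 72.29893493652344) 68
dark rows 116 all 183
light centroid [[ 0.57966622 -0.17564113  0.069     ]]
s [237. 236. 229.]
hole ((577.3257446289062, -170.16346740722656), (31.896411895751953, 34.470420837402344), 137.19351196289062) 73
dark rows 198 all 360
light centroid [[ 0.58305687 -0.1615583   0.069     ]]
z max around plate 0.11164454090051182
((588.051025390625, -170.49598693847656), (111.20830535888672, 242.92494201660156), 79.89266967773438)
```

View pics/mask.png

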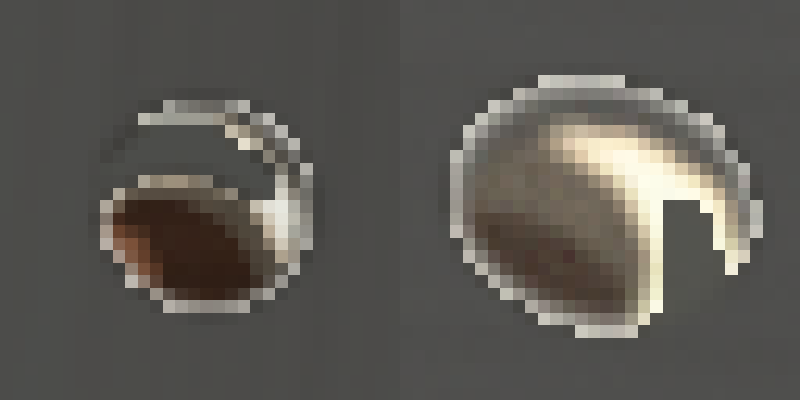

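Masks: left (top view) hole rim; right (side view) hole rim about (374,306), with the bright cream crescent to the right of the base hole's edge. I fit the base hole from that crescent edge.

```bash
python3 - <<'E'
from h import *
from scipy.optimize import least_squares
s=load('side')
e=np.array([(16,12.8),(18.4,16),(19.6,19.2),(19.6,23.2),(18.8,25.6)])+[357.5,289.5]
P=onz(s,e,.069)[:,:2]*1000
d=np.array([.984,-.175]); c0=np.array([577.1,-170.])
for o in np.arange(6,15,1): print(o,(np.hypot(*(P-(c0-d*o)).T)-17).round(1))
print(least_squares(lambda q:np.hypot(*(P-q).T)-17,c0-10*d).x)
E
```

```text
6 [-1.3 -2.9 -3.6 -3.3 -2.4]
7 [-0.7 -2.1 -2.6 -2.3 -1.6]
8 [-0.2 -1.3 -1.6 -1.4 -0.8]
9 [ 0.5 -0.4 -0.6 -0.4  0.1]
10 [1.1 0.5 0.4 0.6 1. ]
11 [1.8 1.4 1.3 1.5 1.9]
12 [2.5 2.3 2.3 2.5 2.8]
13 [3.2 3.2 3.3 3.5 3.7]
14 [4.  4.1 4.3 4.5 4.6]
[ 568.01148762 -168.18704186]
```

send_rows:
  increments: [0,0,0,2,-2.5,0,0.5,0,0,0,2,-2.5,0,0.5,0,0,0,2,-2.5,0,0.5,0,0,0,2,-2.5,0,0.5,0,0,0,2,-2.5,0,0.5,0,0,0,2,-2.5,0,0.5,0,0,0,2,-2.5,0,0.5,0,0,0,2,-2.5,0,0.5,0,0,0,2,-2.5,0,0.5,0,0,0,2,-2.5,0,0.5,0,0,0,2,-2.5,0,0.5,0,0,0.03,2,-2.5,0,0.5,0,0,0.03,2,-2.5,0,0.5,0,0,0,2,-2.5,0,0.5,0,0,0,2,-2.5,0,0.5,0,0,0,2,-2.5,0,0.5,0,0,0,1.6,-2.5,0,0.5,0,0,0,0,-0.4,0,0.5,0,0,0,0,0,0,0.5]

```text
time: 1.68
position: [0.5606, 0.1526, 0.2299]
tool_rot: [0.154, 0.988, -0.0, -0.001]
ft_force: [-0.0, 0.4, 0.5]
grip_width: 0.0435
grip_force: 0.0
```

send_rows:
  increments: [0,0,0,0,0.16,-1.5,0.5,0,0,0,0,0,-1.5,0.5,0,0,0,0,0,-1.5,0.5,0,0,0,0,0,-1.5,0.5,0,0,0,0,0,-1.5,0.5,0,0,0,0,0,-1.5,0.5,0,0,0,0,0,-1.1,0.5,0,0,0,0,0,-1.0,0.5,0,0,0,0,0,0,0.5]

```text
time: 2.43
position: [0.5581, 0.1566, 0.1175]
tool_rot: [0.152, 0.988, -0.0, -0.002]
ft_force: [-1.1, 0.5, 0.3]
grip_width: 0.0436
grip_force: 0.0
```

```bash
python3 - <<'E'
from h import *
s=grab('side'); t=grab('top')
a=cv2.resize(s['image'][90:240,270:420,::-1],(400,400)); b=cv2.resize(t['image'][110:230,190:310,::-1],(400,400)); cv2.imwrite('pics/g1.png',np.hstack([a,b]))
E
```

```text
(no output)
```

View pics/g1.png

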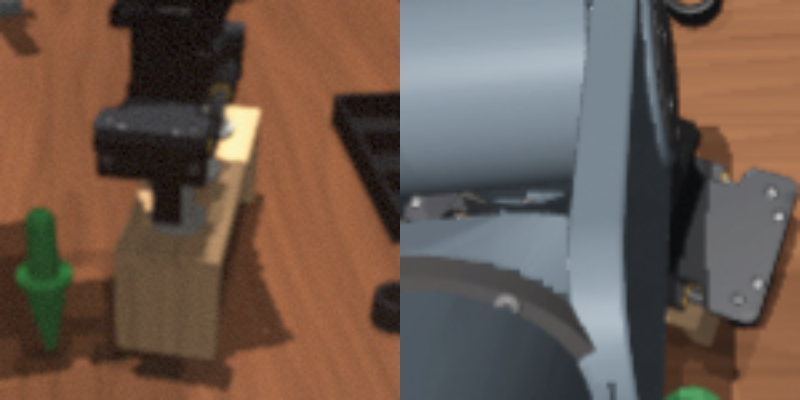

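The side crop shows the near finger in front of the handle just above the collar at (165,200); nothing else is touched. I correct the 2 mm offset and close.

send_rows:
  increments: [0,0,0,0.2,-0.2,0.1,0.5,0,0,0,0,0,0,0.5,0,0,0,0,0,0,0.5,0,0,0,0,0,0,0.1,0,0,0,0,0,0,0.1,0,0,0,0,0,0,0.1,0,0,0,0,0,0,0.1,0,0,0,0,0,0,0.1,0,0,0,0,0,0,0.1]
  newtons: 50

```text
time: 3.28
position: [0.5621, 0.154, 0.1206]
tool_rot: [0.153, 0.988, -0.0, 0.0]
ft_force: [-0.5, 0.3, 0.9]
grip_width: 0.0231
grip_force: 49.9
```

send_rows:
  increments: [0,0,0,0,0,0.5,0.1,0,0,0,0,0,1,0.1,0,0,0,0,0,1.5,0.1,0,0,0,0,0,1.5,0.1,0,0,0,0,0,1.5,0.1,0,0,0,0,0,1.5,0.1,0,0,0,0,0,1.5,0.1,0,0,0,0,0,1.5,0.1,0,0,0,0,0,1.5,0.1,0,0,0,0,0,1.5,0.1,0,0,0,0,0,1,0.1,0,0,0,0,0,0.5,0.1,0,0,0,0,0,0,0.1,0,0,0,0,0,0,0.1]

```text
time: 4.45
position: [0.5616, 0.154, 0.2702]
tool_rot: [0.153, 0.988, -0.0, -0.0]
ft_force: [-0.2, -0.3, -4.3]
grip_width: 0.023
grip_force: 49.9
```

```bash
python3 - <<'E'
from h import *
for i in range(3): s=grab('side'); o=robot.get_obs(); print(o['position'].round(4),o['q'].round(3))
cv2.imwrite('pics/l.png',cv2.resize(s['image'][50:250,240:440,::-1],(500,500)))
p=o['position']; print(px(s,[p+[0,0,.011-.04-.065], p+[0,0,.011-.04],p])-[240,50])
E
```

```text
[0.5614 0.1539 0.2697] [ 0.076  0.427  1.496  0.     1.221 -1.188]
[0.5613 0.1539 0.2694] [ 0.076  0.428  1.496  0.     1.221 -1.188]
[0.5613 0.1539 0.2694] [ 0.076  0.428  1.496  0.     1.221 -1.188]
[[96.81765253 87.83975319]
 [97.21381987 56.58811893]
 [97.39789262 41.53174286]]
```

View pics/l.png

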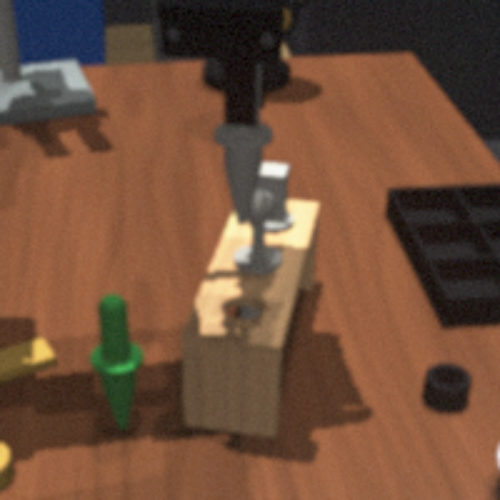

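The side crop shows the drift held upright, clear of the stand, tip at (245,222) in the crop, within about 1 px of prediction. Next I carry it over the holes.

send_rows:
  increments: [0,0,0,0,-0.6,0,0.1,0,0,0,0,-1.2,0,0.1,0,0,0,0,-2,0,0.1,0,0,0,0.1,-2.2,0,0.1,0,0,0,0.1,-2.2,0,0.1,0,0,0,0.1,-2.2,0,0.1,0,0,0,0.1,-2.2,0,0.1,0,0,0,0.1,-2.2,0,0.1,0,0,0,0.1,-2.2,0,0.1,0,0,0,0.1,-2.2,0,0.1,0,0,0,0.1,-2.2,0,0.1,0,0,0,0,-2.2,0,0.1,0,0,0,0,-2.2,0,0.1,0,0,0,0,-2.2,0,0.1,0,0,0,0,-2,0,0.1,0,0,0,0,-1.4,-1,0.1,0,0,0,0,-0.8,-2,0.1,0,0,0,0,0,-3,0.1,0,0,0,0,0,-2,0.1,0,0,0,0,0,0,0.1]

```text
time: 6.27
position: [0.566, -0.167, 0.185]
tool_rot: [0.153, 0.988, 0.002, -0.006]
ft_force: [-1.1, 1.0, -4.2]
grip_width: 0.023
grip_force: 49.9
```

```bash
python3 - <<'E'
from h import *
for i in range(4): s=grab('side'); o=robot.get_obs()
p=o['position'];print(p.round(4),o['q'].round(3))
u,v=px(s,p+[0,0,-.05])[0].astype(int)-[50,40]; print(u,v)
cv2.imwrite('pics/n.png',cv2.resize(s['image'][v:v+100,u:u+100,::-1],(600,600),interpolation=cv2.INTER_CUBIC))
print('x6: tip,mid pred',(px(s,[p+[0,0,-.094],p+[0,0,-.029]])-[u,v])*6, 'hole',(px(s,[[.577,-.170,.08],[.568,-.168,.069]])-[u,v])*6)
E
```

```text
[ 0.5711 -0.1686  0.1918] [-0.475  0.533  1.55  -0.     1.056 -1.739]
321 236
x6: tip,mid pred [[289.66430171 365.87064872]
 [310.6090012  176.49384932]] hole [[309.96538012 415.24396332]
 [268.16283037 439.04883925]]
```

View pics/n.png

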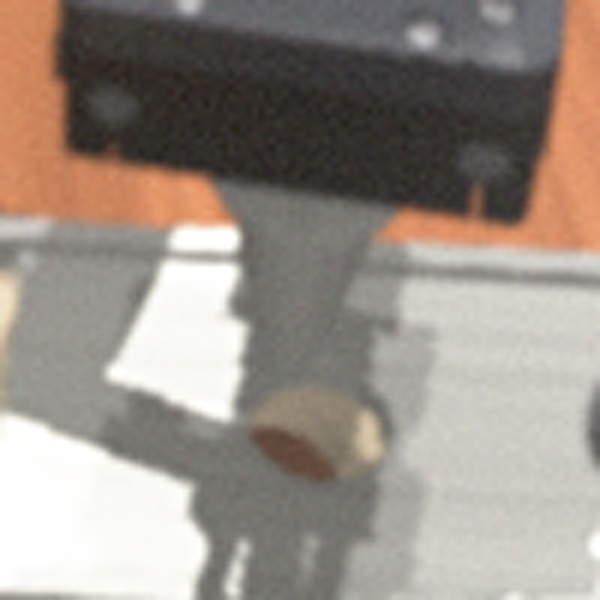

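The crop shows the cone between (215,180) and (395,205) narrowing towards a tip near (295,365), with the hole at (318,433). Using depth I locate the cone axis.

```bash
python3 - <<'E'
from h import *
s=load('side'); p=robot.get_obs()['position']; X=cloud(s)
o=-s['R'].T@s['t']
m=(X[...,2]>.088)&(X[...,2]<.17)&(np.hypot(X[...,0]-p[0],X[...,1]-p[1])<.03)
for v in range(262,300):
    u=np.nonzero(m[v])[0]
    if len(u)<3: continue
    uc=(u.min()+u.max())/2
    # intersect centre ray with the plane y=p[1]
    r=onz(s,[[uc,v]],0)[0]-o; k=(p[1]-o[1])/r[1]; q=o+k*r
    print(v,u.min(),u.max(),(q*1000).round(1), X[v,int(uc)].round(4))
E
```

```text
270 358 360 [ 553.6 -168.6  155.8] [ 0.5509 -0.1807  0.1697]
271 359 387 [ 572.2 -168.6  151.9] [ 0.5674 -0.1861  0.1721]
272 360 386 [ 572.4 -168.6  149.9] [ 0.5676 -0.1859  0.17  ]
273 360 384 [ 571.2 -168.6  148.1] [ 0.5656 -0.1889  0.1718]
274 360 383 [ 570.7 -168.6  146.2] [ 0.564  -0.1906  0.1721]
275 360 382 [ 570.1 -168.6  144.3] [ 0.5644 -0.1897  0.1691]
276 360 382 [ 570.3 -168.6  142.2] [ 0.5644 -0.1903  0.168 ]
277 360 381 [ 569.8 -168.6  140.3] [ 0.5651 -0.1834  0.158 ]
278 361 381 [ 570.6 -168.6  138.2] [ 0.5667 -0.1829  0.1553]
279 361 380 [ 570.1 -168.6  136.2] [ 0.5654 -0.1834  0.1541]
280 361 380 [ 570.2 -168.6  134.2] [ 0.5658 -0.1822  0.1508]
281 361 379 [ 569.7 -168.6  132.2] [ 0.5654 -0.1842  0.1512]
282 362 379 [ 570.5 -168.6  130. ] [ 0.566  -0.1828  0.1474]
283 362 379 [ 570.7 -168.6  127.9] [ 0.5659 -0.1836  0.1465]
284 362 378 [ 570.1 -168.6  125.9] [ 0.5664 -0.1823  0.1428]
285 362 378 [ 570.3 -168.6  123.8] [ 0.5669 -0.181   0.1393]
286 363 377 [ 570.4 -168.6  121.7] [ 0.5669 -0.1816  0.1379]
287 363 377 [ 570.6 -168.6  119.6] [ 0.5675 -0.18    0.1339]
288 363 376 [ 570.  -168.6  117.5] [ 0.5661 -0.1804  0.1325]
289 364 376 [ 570.9 -168.6  115.3] [ 0.5679 -0.1796  0.1293]
290 364 375 [ 570.3 -168.6  113.2] [ 0.5668 -0.1791  0.1267]
291 364 375 [ 570.5 -168.6  111. ] [ 0.5671 -0.1786  0.124 ]
292 364 374 [ 569.9 -168.6  108.9] [ 0.5672 -0.1786  0.1218]
293 365 374 [ 570.8 -168.6  106.6] [ 0.5677 -0.1775  0.1182]
294 365 373 [ 570.2 -168.6  104.5] [ 0.5684 -0.1753  0.1132]
295 365 373 [ 570.4 -168.6  102.2] [ 0.5683 -0.1762  0.1121]
296 365 372 [ 569.8 -168.6  100.1] [ 0.5674 -0.1753  0.1089]
297 366 372 [ 570.7 -168.6   97.8] [ 0.569  -0.1748  0.1059]
298 366 371 [ 570.2 -168.6   95.6] [ 0.5679 -0.1742  0.1031]
299 366 371 [ 570.3 -168.6   93.3] [ 0.5682 -0.1737  0.1003]
```

send_rows:
  increments: [0,0,0,0,0,-0.6,0.1,0,0,0,0,0,-0.6,0.1,0,0,0,0,0,-0.6,0.1,0,0,0,0,0,-0.6,0.1,0,0,0,0,0,-0.6,0.1,0,0,0,0,0,-0.5,0.1,0,0,0,0,0,-0.5,0.1,0,0,0,0,0,0,0.1,0,0,0,0,0,0,0.1]
  newtons: 60

```text
time: 7.22
position: [0.5708, -0.1682, 0.1503]
tool_rot: [0.153, 0.988, -0.0, 0.001]
ft_force: [1.2, -0.8, -3.6]
grip_width: 0.023
grip_force: 59.9
```

send_rows:
  increments: [0,0,0,-0.05,0,-0.3,0.1,0,0,0,-0.05,0,-0.3,0.1,0,0,0,-0.05,0,-0.3,0.1,0,0,0,-0.05,0,-0.3,0.1,0,0,0,-0.05,0,-0.3,0.1,0,0,0,0,0,0,0.1,0,0,0,0,0,0,0.1]

```text
time: 7.8
position: [0.5686, -0.1686, 0.1359]
tool_rot: [0.153, 0.988, -0.001, 0.001]
ft_force: [4.1, -1.1, -1.0]
grip_width: 0.0225
grip_force: 59.9
```

send_rows:
  increments: [0,0,0,0,0,-0.3,0.1,0,0,0,0,0,-0.3,0.1,0,0,0,0,0,-0.3,0.1,0,0,0,0,0,-0.3,0.1,0,0,0,0,0,0,0.1,0,0,0,0,0,0,0.1]

```text
time: 8.3
position: [0.5668, -0.1678, 0.1225]
tool_rot: [0.153, 0.988, 0.0, -0.001]
ft_force: [5.0, -1.7, -3.5]
grip_width: 0.0227
grip_force: 59.9
```

send_rows:
  increments: [0,0,0,0,0,-0.3,0.1,0,0,0,0,0,-0.3,0.1,0,0,0,0,0,-0.3,0.1,0,0,0,0,0,-0.3,0.1,0,0,0,0,0,0,0.1,0,0,0,0,0,0,0.1]

```text
time: 8.8
position: [0.567, -0.1677, 0.1106]
tool_rot: [0.153, 0.988, 0.0, -0.001]
ft_force: [4.5, -1.1, -6.3]
grip_width: 0.0224
grip_force: 59.9
```

```bash
python3 - <<'E'
from h import *
for i in range(3): s=grab('side'); o=robot.get_obs(); print(o['position'].round(4),o['ft_force'].round(1))
E
```

```text
[ 0.567  -0.1677  0.1107] [ 2.9 -1.3 -6.7]
[ 0.567  -0.1677  0.1108] [ 3.9 -1.2 -5.1]
[ 0.567  -0.1677  0.1109] [ 2.9 -1.8 -6.5]
```

send_rows:
  increments: [0,0,0,0,0,-0.15,0.1,0,0,0,0,0,-0.15,0.1,0,0,0,0,0,-0.15,0.1,0,0,0,0,0,0,0.1,0,0,0,0,0,0,0.1]

```text
time: 9.37
position: [0.5672, -0.1678, 0.1069]
tool_rot: [0.153, 0.988, 0.0, -0.001]
ft_force: [2.1, -0.7, -3.1]
grip_width: 0.0226
grip_force: 59.9
```

send_rows:
  increments: [0,0,0,0,0,-0.1,0.1,0,0,0,0,0,0,0.1,0,0,0,0,0,0,0.1]

```text
time: 9.62
position: [0.5672, -0.1678, 0.1059]
tool_rot: [0.153, 0.988, 0.0, -0.0]
ft_force: [1.6, -1.2, -3.9]
grip_width: 0.0225
grip_force: 59.9
```

send_rows:
  increments: [0,0,0,0,0,-0.1,0.1,0,0,0,0,0,0,0.1,0,0,0,0,0,0,0.1]

```text
time: 9.87
position: [0.5673, -0.1678, 0.1056]
tool_rot: [0.153, 0.988, 0.0, -0.0]
ft_force: [-0.9, -0.2, 3.5]
grip_width: 0.0227
grip_force: 60.0
```

Contact is starting at the expected collar height (z force −4 to +3.5 N). I press on for a firm seat.

send_rows:
  increments: [0,0,0,0,0,-0.1,0.1,0,0,0,0,0,0,0.1,0,0,0,0,0,0,0.1]

```text
time: 10.12
position: [0.5673, -0.1679, 0.1056]
tool_rot: [0.153, 0.988, -0.0, -0.0]
ft_force: [-2.1, 0.7, 9.6]
grip_width: 0.0229
grip_force: 60.0
```

send_rows:
  increments: [0,0,0,0,0,-0.1,0.1,0,0,0,0,0,0,0.1,0,0,0,0,0,0,0.1]

```text
time: 10.37
position: [0.5674, -0.1679, 0.1055]
tool_rot: [0.153, 0.988, -0.0, 0.0]
ft_force: [-3.3, 1.5, 14.5]
grip_width: 0.0227
grip_force: 60.0
```

```bash
python3 - <<'E'
from h import *
for i in range(2): s=grab('side'); o=robot.get_obs(); print(o['position'].round(4),o['ft_force'].round(1),o['moment'].round(2))
cv2.imwrite('pics/p.png',cv2.resize(s['image'][240:350,290:490,::-1],(800,440),interpolation=cv2.INTER_CUBIC))
E
```

```text
[ 0.5674 -0.1679  0.1055] [-3.6  1.5 14.8] [ 0.32  0.55 -0.06]
[ 0.5674 -0.1679  0.1055] [-3.9  1.8 14.4] [0.31 0.6  0.03]
```

View pics/p.png

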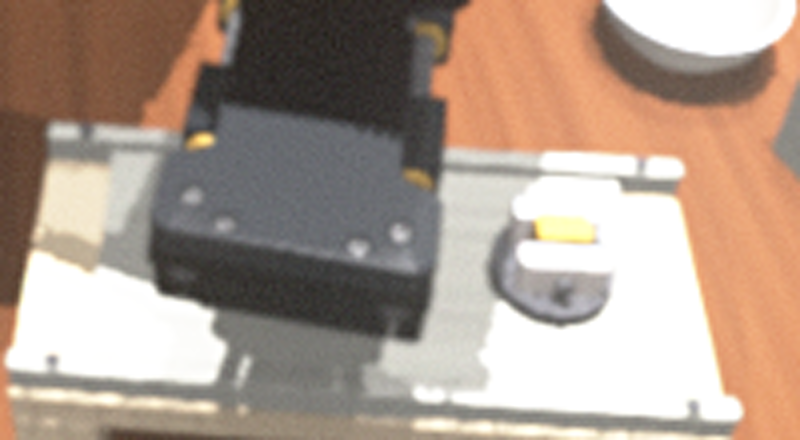

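The picture shows the hand low over the plate, plate moved to −x, clamp clear at (555,260). I push a little more to confirm it is home (position must not change), then release.

send_rows:
  increments: [0,0,0,0,0,-0.1,0.1,0,0,0,0,0,-0.1,0.1,0,0,0,0,0,-0.1,0.1,0,0,0,0,0,0,0.1,0,0,0,0,0,0,0.1]

```text
time: 10.88
position: [0.5694, -0.1683, 0.1055]
tool_rot: [0.153, 0.988, -0.001, 0.003]
ft_force: [-3.3, 3.8, 28.0]
grip_width: 0.0227
grip_force: 60.1
```

send_rows:
  increments: [0,0,0,0,0,0.2,0.1,0,0,0,0,0,0.2,0.1,0,0,0,0,0,0,0.1]

```text
time: 11.13
position: [0.5693, -0.1683, 0.1056]
tool_rot: [0.153, 0.988, -0.0, 0.002]
ft_force: [2.9, 1.2, 9.7]
grip_width: 0.0226
grip_force: 60.0
```

send_rows:
  increments: [0,0,0,0,0,0,0.5,0,0,0,0,0,0,0.5,0,0,0,0,0,0,0.5,0,0,0,0,0,0,0.5,0,0,0,0,0,0,0.5,0,0,0,0,0,0,0.5]

```text
time: 11.63
position: [0.5671, -0.1679, 0.1034]
tool_rot: [0.153, 0.988, 0.0, -0.001]
ft_force: [0.2, -0.2, 0.8]
grip_width: 0.0428
grip_force: 0.0
```

send_rows:
  increments: [0,0,0,0,0,0.5,0.5,0,0,0,0,0,1,0.5,0,0,0,0,0,1.5,0.5,0,0,0,0,0,1.5,0.5,0,0,0,0,0,1.5,0.5,0,0,0,0,0,2,0.5,0,0,0,0,0,2,0.5,0,0,0,0,0,2,0.5,0,0,0,0,0,2,0.5,0,0,0,0,2,0,0.5,0,0,0,0,3,0,0.5,0,0,0,0,3,0,0.5,0,0,0,0,3,0,0.5,0,0,0,0,3,0,0.5,0,0,0,0,3,0,0.5,0,0,0,0,2,0,0.5,0,0,0,0,0,0,0.5,0,0,0,0,0,0,0.5]

```text
time: 13.13
position: [0.5676, 0.0228, 0.245]
tool_rot: [0.152, 0.988, -0.0, 0.001]
ft_force: [0.7, -1.0, 0.5]
grip_width: 0.0433
grip_force: 0.0
```

```bash
python3 - <<'E'
from h import *
s=grab('side'); o=robot.get_obs(); print(o['position'].round(4),o['ft_force'].round(1))
cv2.imwrite('pics/f.png',cv2.resize(s['image'][240:350,290:490,::-1],(800,440),interpolation=cv2.INTER_CUBIC))
X=cloud(s)
P=X.reshape(-1,3); P=P[(np.hypot(P[:,0]-.568,P[:,1]+.168)<.03)]
print('top z',np.sort(P[:,2])[-8:].round(4)); Q=P[P[:,2]>.135]; print(Q.mean(0),P[(P[:,2]>.1)&(P[:,2]<.115)].mean(0)); c=P[(P[:,2]>.083)&(P[:,2]<.09)]; print('collar z',np.median(c[:,2]),c.min(0),c.max(0))
E
```

```text
[0.5678 0.0219 0.2448] [-0.  -0.2  0.2]
top z [0.1419 0.1419 0.1419 0.142  0.142  0.142  0.1422 0.1424]
[ 0.56737192 -0.17190036  0.13913032] [ 0.56647088 -0.17794811  0.10735657]
collar z 0.08623906375032957 [ 0.54662084 -0.19166201  0.08313669] [ 0.58999538 -0.14980963  0.08984934]
```

View pics/f.png

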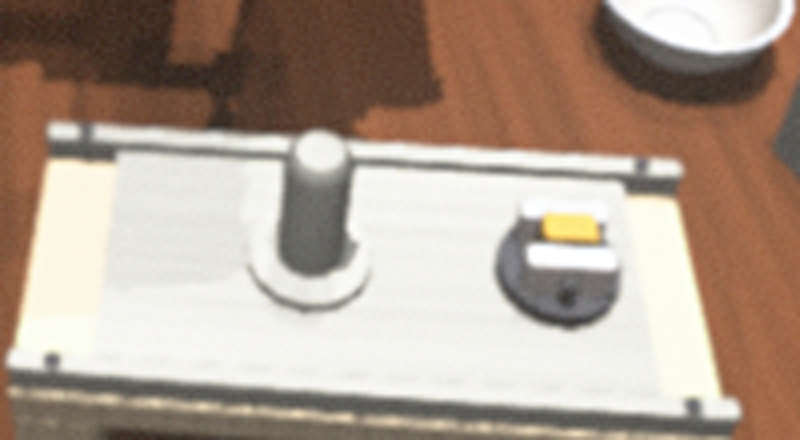

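The drift stands upright with its collar flat on the plate at (310,270). The collar top measures 86 mm, as expected when it is home, and the gripper is clear.

```bash
python3 -c "
from rig import robot; print(robot.hand_in())"
```

```text
the job is handed in; nothing more can be done
None
```

The drift is standing in the work-holder with its collar seated on the plate, the plate drawn toward line by the taper to within about 2 mm by my estimate, and the robot clear; the job is handed in after about 13 s of the 45 s allowed.

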